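Clip the cage key back on its snap hook

TASK

In the blue pigeonhole rack lie three black-handled tools; take out the key, the one that ends in a closed steel ring eye, lay it down flat on the counter or its mat and let go so that you can take it again by the handle. Then press its eye down over the tip of the snap hook on the stand, against the sprung gate, until the gate snaps shut behind it, and leave the key hanging from the hook, no longer swinging much. Leave the other two tools in the rack.

Things in the scene. Friction and masses are not known exactly. Their poses are not given: they have to be found in the camera images.
- key_eye (a point): centre of the key's eye: ring of 6 mm round steel wire, 42 mm outside, 30 mm inside diameter, in the flat of the key. x points out along the key, away from the handle; z is square to the flat, up in the rack. 8 mm above the level of the handle's underside. In the rack the whole eye stands freely out of the slot, its centre 38 mm above the counter
- key_handle (a point): centre of the key's handle: black plastic handle 64 x 26 x 16 mm with a thin 22 mm steel blade at its back (-x) end and, at its front (+x) end, the eye, its centre 50 mm from here along +x. Key 125 mm long, about 80 g. Axes as key_eye. In the rack it is under the roof
- key_far (a point): middle of the far bar of the key's eye (centre of the wire), 67.5 mm from the handle's centre along +x: the part that must end up inside the hook
- key: the whole key; origin in the middle of the handle's underside (8 mm below its centre); axes as key_eye
- fork_handle (a point): handle centre of a tool that stays: black plastic handle 64 x 26 x 16 mm with a thin 22 mm steel blade at its back (-x) end and, at its front (+x) end, an open C-shaped steel fork 42 mm across, gap at the front
- paddle_handle (a point): handle centre of a tool that stays: black plastic handle 64 x 26 x 16 mm with a thin 22 mm steel blade at its back (-x) end and, at its front (+x) end, a solid round steel disc of 42 mm
- rack: fixed blue rack 115 (x) x 250 (y) x 58 mm, origin under its centre. Three slots, at y = -75, 0, +75 mm, open only to its -x side, each 34 wide, 22 high, floor 30 mm above the counter, under a roof. Each holds one tool in any order, flat, its end outwards: draw it 80 mm or more along the rack's -x before lifting
- hook_mouth (a point): middle of the snap hook's mouth, 200 mm above the counter. The J of 8 mm round steel lies in its x-z plane: shank centre line x = +18 mm, front limb x = -18 mm ending in a round tip at (-19.5, 0, +12) mm, bowl's inside floor z = -48 mm. Eye goes on from above, flat, handle on the -x side: tip up through the ring, far bar at x about -5 mm (-10 to 0)
- gate (a joint): the gate, a 5 mm brass bar from its hinge at (+13, 0, 0) mm in the hook_mouth frame to the front limb; 0 rad shut, grows as it is pushed down and in, at most 1.35. Sprung: 1.5 N to start, 4 to 5 N to pass; it snaps shut when the far bar is some 30 mm below the mouth. Grip the handle firmly (about 50 N): the push also turns the key in the fingers
- stand: fixed grey stand that carries the hook, origin on the counter straight below hook_mouth, same axes. Two 12 mm square posts at x = +5, y = -50 and +50 mm with a crossbar on them, top at 291 mm: no room there for a gripper above the eye, so hold the key by its handle. Let go inside the hook, the key swings down and hangs by its eye, almost still after 4 s
- mat: fixed brown cork mat on the counter, 200 (x) x 220 (y) x 2 mm, origin under its centre; free to lay the key on

How it is judged:
On the way:
1. the key lies flat on the counter or the mat, let go (height (world z) of key_handle below 0.016 m and angle between key_handle's own z axis and vertical below 0.15 rad and contact force between key and the fingers below 0.05 N and linear speed of key below 0.03 m/s), for 0.15 s.
At the end, for the whole second after the job is handed in: The key hangs from the hook: key_far inside it (hook_mouth frame: x -16 to 14, y within 12, z -55 to -15 mm), its length within 0.6 rad of vertical, slower than 0.3 m/s, gate under 0.12 rad; fork and paddle within 40 mm of their starts (x of key_far in the frame of hook_mouth between -0.016 and 0.014 m and y of key_far in the frame of hook_mouth between -0.012 and 0.012 m and z of key_far in the frame of hook_mouth between -0.055 and -0.015 m and value of joint gate below 0.12 rad and angle between key_handle's own x axis and vertical below 0.6 rad and linear speed of key below 0.3 m/s and distance of each of fork_handle, paddle_handle from where it was at the start of the episode below 0.04 m); the robot touches nothing.
It fails at once if one of the other two tools moved more than 40 mm (distance of any of fork_handle, paddle_handle from where it was at the start of the episode above 0.04 m).
It also fails if it takes over 67 s, if anything falls off the work surface, if the arm or the gripper's body presses on something with over 40 N, if the wrist force passes 120 N, or if a joint passes its speed limit or range.

ROBOT

A 6-joint arm with a two-finger parallel gripper is mounted at the origin on the work surface. World frame = base frame: x ahead of the robot, y to its left, z up, the work surface at z = 0. Lengths are in m, angles in rad, forces in N, time in s.
With the tool pointing down it reaches from about 0.375 to 0.75 m from the base axis. Payload 9 kg.
Tool frame: the origin (TCP) lies at the very end of the fingers, on their centre line; the grasp point (between the pads) lies 19 mm behind it (tcp_to_grasp is the distance from the TCP to the grasp point, in m); z points along the fingers, x is the direction in which the jaws open and shut, and the axes are right-handed (so a half turn about z gives the same grasp; the last joint's range is limited). The gripper opens to 85 mm and grips with 20 to 120 N. Pads are 22 mm wide; open, the fingers measure 114 mm over their backs; the gripper's body (76 mm by 85 mm) begins 54 mm behind the grasp point. The pads swing forward as they close: fully open they stand 13 mm farther back than shut.
Start: joints at [-1.487, 0.104, 0.097, 1.564, 0, 1.353], TCP at [0.178, -0.573, 0.231] pointing down, gripper open.
Joint ranges: [-2.99, 2.99], [-0.84, 1.86], [-1.1, 1.16], [-1.84, 2.11], [-1.51, 1.56], [-3.14, 3.14]. Speed limits (rad/s): [2.22, 2.22, 2.57, 3.14, 3.14, 3.14].

INTERFACE

Orientations are given as a unit quaternion [x, y, z, w].
In Python, from station import get_obs, get_image, camera_params, job_done, silhouettes, mark_of, tcp_to_grasp gives the robot as it stands.
- The arm moves only by the shell command python3 -m pendant 'ROWS' [FORCE]. ROWS is text: rows parted by semicolons, each of 7 numbers parted by spaces: the shift along the world's x, y, z in mm, then the turn, a rotation vector about the world's x, y, z in rad, then the opening, from 0 (shut) to 1 (fully open). A call has 1 to 10 rows; each row shifts and turns the pose as measured when the row begins; what a row does not reach is not made up. A row lasts 1/12 s, in which the tool goes at most 41.7 mm and 7.16 degrees, less where a joint would pass 70% of its speed; a pose out of reach is approached as far as the arm can. A call with a gripper value outside its range is refused whole. The fingers move at their own pace and stop on an object; FORCE is the grip in N (left out, the last holds). Time passes only in rows, so rows that do not move let the fingers close. It gives the time, the measured TCP pose, the force and the opening at its end, in the units of the state.
- get_obs(): the state, without advancing time (a new reading comes with each control period).
- get_image(name): name is "scene" or "top" or "wrist"; returns the picture (384x512x3 uint8, red, green, blue); there is no depth.
- camera_params(name): a dict with "fx", "fy", "cx", "cy" (pixels), "R" (3x3) and "t" (3): a world point X has camera coordinates R X + t; the wrist camera has in their place "tool_from_camera" (4x4, takes a point from camera to tool coordinates, whose origin is the TCP and whose axes are the tool frame's). Camera axes: x right, y down, z forward; pixel columns grow to the right and rows downward; lengths in m; the calibration is good to about 2 mm. A picture is of the moment at which its call begins: read the wrist's pose just before it. camera_params takes no time and is no camera call.
- job_done(): hands the job in, once; it reports no verdict.
Trained networks look in the newest picture that a camera, given by its name, has taken for a name from the list of things; names that differ only in an ending like _2 or _b are one class to them, and where a whole thing is asked for, a point or a joint stands for the part that bears it (a point fixed in the world has none). Each returns a list of dicts, best first, with "conf" (0 to 1); they miss things now and then, are a little off and sometimes report something else, mostly with a low value. They report only what shows in the picture. A call takes as long as a camera call.
- silhouettes(camera, target): "pixels" (384x512 bool, what is visible of it) and "extent" ([left, top, right, bottom] in pixels, round what is visible of it).
- mark_of(camera, target): "pixel" ([column, row] in pixels: a listed point, or the origin of a listed thing).
The state is a dict: "clock": time; "joints": joint angles; "qd": joint speeds; "effort": joint torques, N m; "tool_pos": TCP position; "tcp_rot": TCP orientation; "contact_force": force on the tool from outside, world axes, zero at the start; "ft_torque": the same for the moment, N m; "finger_gap": finger opening in m.
Only numpy, scipy, OpenCV 4.12 (cv2) and the standard library are available. Lean on these libraries where they do the work, as an engineer would, in place of code of your own. Each camera call takes 0.05 s, during which the arm holds its last target. There are 200 camera calls.

## Working session

There is one attempt and no reset: what is moved stays moved. The work goes in short steps, Python scripts to look and compute and a shell command to move; the robot and the scene stay as the last step left them, time stands still between calls to the robot, and variables do not carry over. Pictures are saved under pics/ and viewed, about 8 in all and at most 12, crops included, and the job is handed in when it is done.

```bash
ls; mkdir -p pics
python3 - <<'E'
from station import *
import cv2,numpy as np
o=get_obs();print({k:np.round(v,3) for k,v in o.items()},tcp_to_grasp)
ims=[]
for n in("scene","top"):
    im=get_image(n);cv2.imwrite(f"pics/{n}0.png",im[...,::-1])
    p=camera_params(n);print(n,p["fx"],p["cx"],p["cy"],np.round(-np.array(p["R"]).T@p["t"],3),np.round(p["R"],2).tolist())
    for t in("key_eye","key_handle","key_far","hook_mouth","rack","stand","mat","fork_handle","paddle_handle"):
        print(n,t,[(np.round(m["pixel"],1).tolist(),round(m["conf"],2)) for m in mark_of(n,t)][:3])
    ims.append(im)
E
python3 -c "
import cv2,numpy as np
a=cv2.imread('pics/scene0.png');b=cv2.imread('pics/top0.png')
cv2.imwrite('pics/both.png',cv2.resize(np.vstack([a,b]),(400,600)))"
```

```text
pics
{'clock': np.float64(0.0), 'joints': array([-1.487,  0.105,  0.096,  1.564,  0.   ,  1.353]), 'qd': array([ 0.001, -0.   ,  0.002,  0.   , -0.001, -0.   ]), 'effort': array([-0.0000e+00, -5.5692e+01,  5.0366e+01,  1.6000e-02, -0.0000e+00,
        0.0000e+00]), 'tool_pos': array([ 0.178, -0.573,  0.231]), 'tcp_rot': array([ 0.805, -0.593, -0.   , -0.001]), 'contact_force': array([ 0.4  ,  0.297, -0.456]), 'ft_torque': array([-0.029,  0.065,  0.034]), 'finger_gap': np.float64(0.085)} 0.0187
scene 452.5113144074576 258.4047845737176 200.58779875146664 [1.103 0.406 0.915] [[-0.6, 0.8, 0.01], [0.61, 0.46, -0.65], [-0.52, -0.38, -0.76]]
scene key_eye [([194.2, 158.2], 0.55)]
scene key_handle [([176.9, 166.9], 0.61)]
scene key_far [([200.8, 156.5], 0.56)]
scene hook_mouth [([306.0, 235.4], 0.6)]
scene rack [([189.7, 195.8], 0.9)]
scene stand [([297.4, 285.6], 0.65)]
scene mat [([280.5, 207.8], 0.94)]
scene fork_handle [([189.9, 197.0], 0.73), ([197.7, 180.9], 0.43)]
scene paddle_handle [([215.5, 198.6], 0.43)]
top 454.66903283998545 257.8535204017019 195.88095247295598 [0.384 0.024 0.98 ] [[-0.08, -1.0, 0.0], [-0.98, 0.08, -0.2], [0.2, -0.02, -0.98]]
top key_eye []
top key_handle [([391.6, 202.9], 0.47)]
top key_far [([386.9, 237.6], 0.79)]
top hook_mouth [([161.9, 154.7], 0.75)]
top rack [([353.6, 191.2], 0.7)]
top stand [([182.4, 184.1], 0.9)]
top mat [([257.5, 249.7], 0.83)]
top fork_handle [([356.7, 200.1], 0.52), ([322.3, 198.7], 0.26)]
top paddle_handle [([321.2, 195.7], 0.69)]
```

View pics/scene0.png

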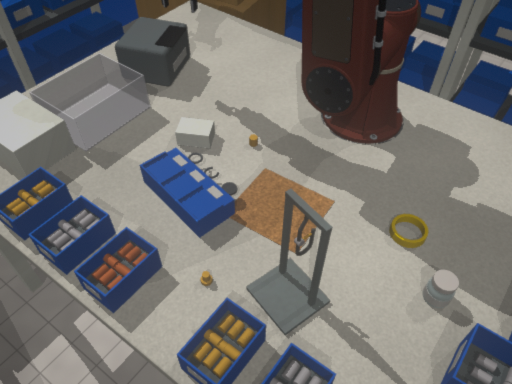

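View pics/top0.png

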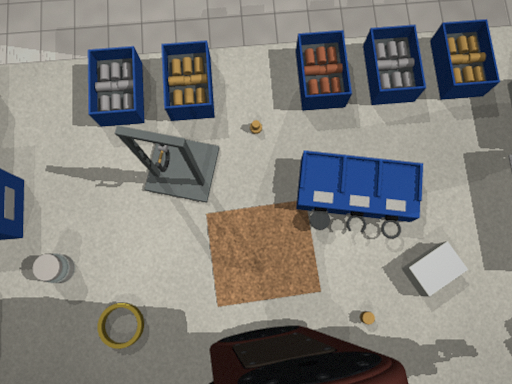

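The top picture shows the rack at about (360,185) with its ends towards the robot: disc (320,218), C (355,225), ring (391,229). The stand is at (180,165). I'll zoom in next.

```bash
cat > h.py <<'E'
from station import *
import cv2,numpy as np
from scipy.spatial.transform import Rotation as Rn
def ray(n,px):
    p=camera_params(n);R=np.array(p["R"]);d=R.T@[(px[0]-p["cx"])/p["fx"],(px[1]-p["cy"])/p["fy"],1]
    return -R.T@p["t"],d
def at_z(n,px,z):
    c,d=ray(n,px);return c+d*(z-c[2])/d[2]
def proj(n,X):
    p=camera_params(n);q=np.array(p["R"])@np.asarray(X,float)+p["t"]
    return np.array([p["fx"]*q[0]/q[2]+p["cx"],p["fy"]*q[1]/q[2]+p["cy"]])
def tri(l):
    A=np.zeros((3,3));b=np.zeros(3)
    for n,px in l:
        c,d=ray(n,px);d=d/np.linalg.norm(d);P=np.eye(3)-np.outer(d,d);A+=P;b+=P@c
    return np.linalg.solve(A,b)
E
python3 - <<'E'
from h import *
t=cv2.imread('pics/top0.png');s=cv2.imread('pics/scene0.png')
a=cv2.resize(t[140:250,290:430],None,fx=4,fy=4,interpolation=cv2.INTER_CUBIC)[:,:560]
c=cv2.resize(t[115:210,105:225],None,fx=3,fy=3,interpolation=cv2.INTER_CUBIC)
cv2.imwrite('pics/z1.png',a)
b=cv2.resize(s[180:335,240:335],None,fx=3.5,fy=3.5,interpolation=cv2.INTER_CUBIC)
H=max(b.shape[0],c.shape[0]);f=np.zeros((H,b.shape[1]+c.shape[1],3),np.uint8);f[:b.shape[0],:b.shape[1]]=b;f[:c.shape[0],b.shape[1]:]=c
cv2.imwrite('pics/z2.png',f)
get_image("top");get_image("scene")
for n in("top","scene"):
  for k in("rack","stand","mat","gate","key"):
    for m in silhouettes(n,k)[:1]:
      q=m["pixels"].astype(np.uint8)
      cn=max(cv2.findContours(q,0,2)[0],key=cv2.contourArea)
      print(n,k,m["conf"],np.round(m["extent"]).tolist(),cv2.approxPolyDP(cn,3,True)[:,0].tolist())
print("far z38",at_z("top",(386.9,237.6),.038)); print("mouth",tri([("top",(161.9,154.7)),("scene",(306,235.4))]),at_z("top",(161.9,154.7),.2),at_z("scene",(306,235.4),.2))
print("stand",at_z("top",(182.4,184.1),0),at_z("scene",(297.4,285.6),0))
print("rack",at_z("top",(353.6,191.2),0),at_z("scene",(189.7,195.8),0))
print("mat",at_z("top",(257.5,249.7),0),at_z("scene",(280.5,207.8),0))
E
```

```text
top rack 0.96 [295.0, 150.0, 422.0, 224.0] [[303, 151], [296, 208], [311, 211], [320, 206], [327, 212], [341, 214], [357, 210], [364, 217], [393, 214], [408, 222], [418, 217], [421, 163]]
top stand 0.82 [118.0, 125.0, 220.0, 201.0] [[116, 126], [115, 133], [149, 169], [146, 190], [206, 200], [216, 145]]
top mat 0.69 [202.0, 201.0, 319.0, 306.0] [[305, 211], [297, 209], [294, 202], [207, 214], [218, 304], [319, 290]]
top key 0.54 [383.0, 219.0, 400.0, 234.0] [[387, 215], [382, 231], [395, 237], [400, 230], [397, 218]]
scene rack 0.94 [139.0, 149.0, 235.0, 236.0] [[140, 164], [143, 180], [198, 237], [234, 213], [233, 198], [176, 148]]
scene stand 0.73 [246.0, 186.0, 330.0, 336.0] [[292, 189], [285, 192], [280, 262], [247, 287], [284, 334], [329, 301], [319, 288], [331, 226]]
scene mat 0.73 [233.0, 166.0, 333.0, 251.0] [[266, 169], [236, 198], [231, 217], [279, 243], [287, 189], [295, 191], [320, 215], [332, 201]]
scene key 0.58 [187.0, 152.0, 203.0, 162.0] [[189, 154], [199, 156], [194, 163], [203, 159], [200, 153]]
far z38 [ 0.46634473 -0.25236341  0.038     ]
mouth [0.63075573 0.17569323 0.20324451] [0.63280439 0.17433445 0.2       ] [0.62753831 0.17661188 0.2       ]
stand [0.62527316 0.17048793 0.        ] [0.6256672  0.17385946 0.        ]
rack [ 0.57752633 -0.20482066  0.        ] [ 0.57334723 -0.2054944   0.        ]
mat [0.46722409 0.01713533 0.        ] [4.60318658e-01 1.10409225e-02 1.11022302e-16]
```

View pics/z1.png

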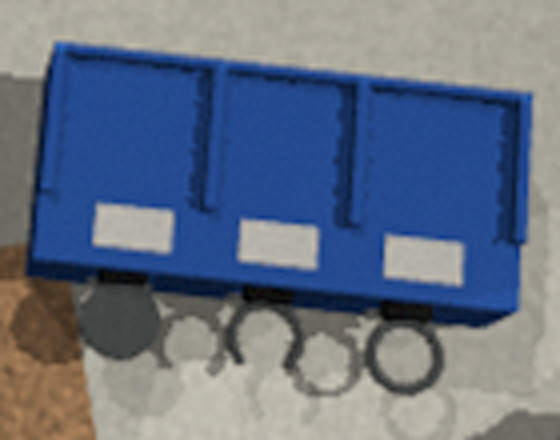

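View pics/z2.png

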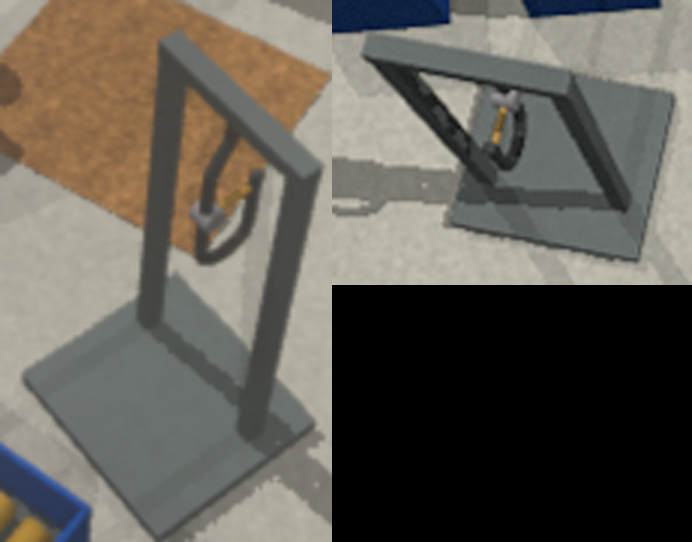

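Ring eye is the rightmost one (zoom (403,355), px (390.8,228.8)). The hook's tip side faces the robot, its shank is at the far side. Next step is the numbers for yaw and positions.

Run:
```python
from h import *
print("eye",at_z("top",(390.75,228.75),.038),at_z("scene",(194.2,158.2),.038))
for nm,a,b in(("back",(304.25,150.75),(422.5,163.75)),("front",(297,206),(419.5,217.5))):
    A,B=at_z("top",a,.058),at_z("top",b,.058);d=A-B;print(nm,A,B,np.linalg.norm(d),"yawx",np.arctan2(-d[0],d[1]))
# other eyes: line
E=[at_z("top",(290+u/4,140+v/4),.038) for u,v in((119,320),(403,355))];d=E[0]-E[1];print("eyes line yaw",np.arctan2(-d[0],d[1]),np.linalg.norm(d))
# stand base front edge z~0.. and crossbar top z .291
for nm,n,a,b,z in(("base","top",(146,190),(206,200),.005),("bar","top",(105+365/3,115+57/3),(105+568/3,115+95/3),.291),("barS","scene",(240+178/3.5,180+33/3.5),(240+318/3.5,180+165/3.5),.291)):
    A,B=at_z(n,a,z),at_z(n,b,z);d=A-B;d=d if d[1]>0 else -d;print(nm,A,B,np.linalg.norm(d),"yaw",np.arctan2(-d[0],d[1]))
```

```text
eye [ 0.48399834 -0.26297145  0.038     ] [ 0.48635996 -0.26284129  0.038     ]
back [ 0.66164186 -0.09838853  0.058     ] [ 0.61247956 -0.34299854  0.058     ] 0.24950147746625445 yawx -0.19833997709621867
front [ 0.54485984 -0.07108123  0.058     ] [ 0.49991906 -0.31893995  0.058     ] 0.25190001901816816 yawx -0.17936741954577434
eyes line yaw -0.20835742876058744 0.14862736260322235
base [0.61746482 0.24999116 0.005     ] [0.58408461 0.12018657 0.005     ] 0.13402787011436612 yaw -0.25170358073036525
bar [0.62934474 0.05272109 0.291     ] [ 0.59937005 -0.05245886  0.291     ] 0.1093677498803963 yaw -0.2776250743649231
barS [0.61693825 0.1265337  0.291     ] [0.6472119  0.23039496 0.291     ] 0.10818343020999042 yaw -0.2836236151992261
```

```bash
python3 -m pendant '28 28 -2 0 0 -.1 .7;28 28 -2 0 0 -.1 .7;28 28 -2 0 0 -.1 .7;28 28 -2 0 0 -.1 .7;28 28 -2 0 0 -.1 .7;28 28 -5 0 0 0 .7;28 28 -10 0 0 0 .7;28 28 -10 0 0 0 .7;28 28 -10 0 0 0 .7;28 28 -10 0 0 0 .7' 45
```

```text
clock: 2.43
tool_pos: [0.4603, -0.288, 0.1769]
tcp_rot: [-0.619, 0.785, -0.003, -0.001]
contact_force: [0.6, -0.8, -0.9]
finger_gap: 0.0598
```

```bash
cat >> h.py <<'E'
def wray(px,o):
    p=camera_params("wrist");T=np.array(p["tool_from_camera"]);W=np.eye(4);W[:3,:3]=Rn.from_quat(o["tcp_rot"]).as_matrix();W[:3,3]=o["tool_pos"];M=W@T
    return M[:3,3],M[:3,:3]@[(px[0]-p["cx"])/p["fx"],(px[1]-p["cy"])/p["fy"],1]
def w_z(px,o,z):
    c,d=wray(px,o);return c+d*(z-c[2])/d[2]
def wproj(X,o):
    p=camera_params("wrist");T=np.array(p["tool_from_camera"]);W=np.eye(4);W[:3,:3]=Rn.from_quat(o["tcp_rot"]).as_matrix();W[:3,3]=o["tool_pos"]
    q=np.linalg.inv(W@T)@np.r_[X,1];return np.array([p["fx"]*q[0]/q[2]+p["cx"],p["fy"]*q[1]/q[2]+p["cy"]])
E
python3 - <<'E'
from h import *
o=get_obs();im=get_image("wrist");cv2.imwrite("pics/w1.png",im[...,::-1])
for k in("key_eye","key_far","key_handle"):
    for m in mark_of("wrist",k)[:2]:print(k,m["conf"],np.round(m["pixel"]),w_z(m["pixel"],o,.038))
for m in silhouettes("wrist","key")[:1]:
    q=m["pixels"];print(m["extent"],m["conf"]);y,x=np.nonzero(q);print(x.mean(),y.mean(),w_z((x.mean(),y.mean()),o,.038))
print(o["joints"].round(3), wproj((.485,-.263,.038),o))
E
```

```text
key_eye 0.89 [231. 166.] [ 0.48414919 -0.26346838  0.038     ]
key_far 0.79 [232. 188.] [ 0.46315892 -0.25854919  0.038     ]
[211.3, 139.6, 252.8, 189.9] 0.92
229.91787941787942 163.06444906444906 [ 0.48672606 -0.26311271  0.038     ]
[-0.799 -0.081 -0.188  1.458 -0.003  2.578] [230.28535937 164.84689988]
```

View pics/w1.png

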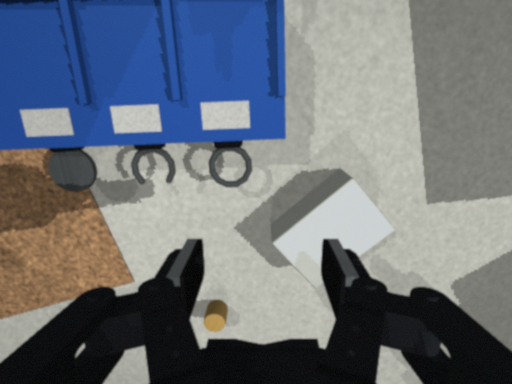

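Ring eye confirmed at (231,166). A white box (top's left corner at (272,243)) lies near the draw path, so I'll drift slightly left when drawing.

```bash
python3 -m pendant '12 12 -10 0 0 .02 .7;12 13 -25 0 0 .02 .7;0 0 -35 0 0 0 .7;0 0 -35 0 0 0 .7;0 0 -30 0 0 0 .7;0 0 -16 0 0 0 .7' 45
python3 - <<'E'
from h import *
o=get_obs();print(o["tool_pos"],np.degrees(Rn.from_quat(o["tcp_rot"]).as_euler("xyz")),o["joints"].round(2))
E
```

```text
clock: 3.18
tool_pos: [0.4836, -0.2755, 0.0308]
tcp_rot: [-0.631, 0.776, -0.012, -0.0]
contact_force: [-3.6, 27.0, 92.9]
finger_gap: 0.0601
[ 0.48363911 -0.27550038  0.03075028] [-178.97409573   -0.85526142 -101.78869404] [-0.75  0.01 -0.37  1.17 -0.    2.6 ]
```

Lateral undershoot: a finger came down on the ring. I'm backing up straight away.

```bash
python3 -m pendant '0 0 15 0 0 0 .7;0 0 15 0 0 0 .7;0 0 15 0 0 0 .7;0 0 0 0 0 0 .7' 45
python3 - <<'E'
from h import *
o=get_obs();print(o["tool_pos"],np.degrees(Rn.from_quat(o["tcp_rot"]).as_euler("xyz")))
for n in("wrist","top"):
  im=get_image(n)
  f=(lambda p:w_z(p,o,.038)) if n=="wrist" else (lambda p:at_z(n,p,.038))
  for k in("key_eye","key_far","fork_handle","paddle_handle"):
    for m in mark_of(n,k)[:2]:print(n,k,m["conf"],np.round(m["pixel"]),f(m["pixel"]))
  a=im if n=="wrist" else cv2.resize(im[140:250,270:430],(512,352))
  cv2.imwrite(f"pics/c_{n}.png",a[...,::-1])
cv2.imwrite("pics/w2.png",np.vstack([cv2.imread("pics/c_wrist.png")[:240],cv2.imread("pics/c_top.png")]))
E
```

```text
clock: 3.52
tool_pos: [0.4786, -0.2797, 0.0741]
tcp_rot: [-0.627, 0.779, -0.009, -0.0]
contact_force: [0.3, -0.3, 0.8]
finger_gap: 0.0601
[ 0.47863404 -0.27974627  0.07411836] [-179.18166371   -0.68336228 -102.351937  ]
wrist key_far 0.75 [244. 249.] [ 0.46494894 -0.26433494  0.038     ]
top key_eye 0.63 [319. 196.] [ 0.5655692  -0.12230333  0.038     ]
top key_eye 0.55 [161. 156.] [0.68153466 0.20672347 0.038     ]
top key_far 0.39 [389. 235.] [ 0.47070973 -0.25759649  0.038     ]
top fork_handle 0.64 [357. 201.] [ 0.54917645 -0.20136089  0.038     ]
top paddle_handle 0.72 [321. 197.] [ 0.56392664 -0.12637297  0.038     ]
```

View pics/w2.png

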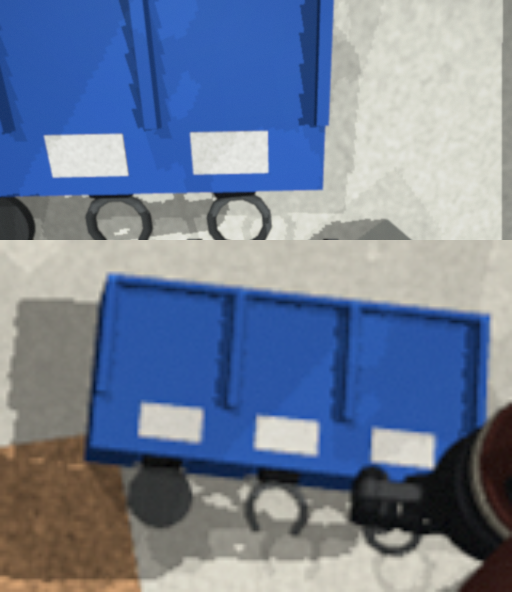

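Key still in place, with its ring at (239,221) in the wrist view.

Run:
```python
from h import *
o=get_obs();E=w_z((239.5,222),o,.038);print(E,(E-o["tool_pos"])*1e3)
R=Rn.from_quat(o["tcp_rot"]);print((Rn.from_euler("xyz",[np.pi,0,-1.766])*R.inv()).as_rotvec())
```

```text
[ 0.48432901 -0.26323555  0.038     ] [  6.27419705  13.46400275 -32.42886231]
[0.01096898 0.00805666 0.01769462]
```

```bash
python3 -m pendant '6.3 13.5 0 .011 .008 .018 .7;0 0 0 0 0 0 .7;0 0 0 0 0 0 .7' 45
python3 - <<'E'
from h import *
o=get_obs();t=o["tool_pos"];print((np.array([.4843,-.2632,.026])-t)*1e3,(Rn.from_euler("xyz",[np.pi,0,-1.766])*Rn.from_quat(o["tcp_rot"]).inv()).as_rotvec())
E
```

```text
clock: 4.27
tool_pos: [0.4844, -0.2628, 0.0699]
tcp_rot: [-0.635, 0.772, 0.0, -0.0]
contact_force: [-0.7, -0.1, -0.6]
finger_gap: 0.0602
[ -0.05174248  -0.35362574 -43.94490021] [-0.00035597 -0.00060993 -0.00090283]
```

```bash
python3 -m pendant '0 0 -15 0 0 0 .7;0 0 -15 0 0 0 .7;0 0 -12 0 0 0 .7;0 0 0 0 0 0 .7;0 0 0 0 0 0 .7' 45; python3 -m pendant '0 0 0 0 0 0 .2;0 0 0 0 0 0 .2;0 0 0 0 0 0 .2;0 0 0 0 0 0 .2;0 0 0 0 0 0 .2;0 0 0 0 0 0 .2' 45
```

```text
clock: 4.68
tool_pos: [0.4845, -0.2642, 0.0269]
tcp_rot: [-0.635, 0.773, -0.001, -0.0]
contact_force: [-0.1, 0.6, 1.2]
finger_gap: 0.0601
clock: 5.18
tool_pos: [0.4852, -0.2653, 0.0294]
tcp_rot: [-0.635, 0.773, -0.002, -0.0]
contact_force: [0.3, -0.0, -0.5]
finger_gap: 0.0381
```

```bash
python3 -m pendant '0 0 0 0 0 0 .2;0 0 0 0 0 0 .2;0 0 0 0 0 0 .2' 45
python3 - <<'E'
from h import *
a=get_image("wrist")[100:384];b=cv2.resize(get_image("scene")[130:220,130:260],(512,354))
cv2.imwrite("pics/w3.png",np.vstack([a[:240],b])[...,::-1])
E
```

```text
clock: 5.43
tool_pos: [0.4854, -0.2655, 0.0298]
tcp_rot: [-0.635, 0.773, -0.003, -0.0]
contact_force: [0.4, -0.2, -1.7]
finger_gap: 0.0385
```

View pics/w3.png

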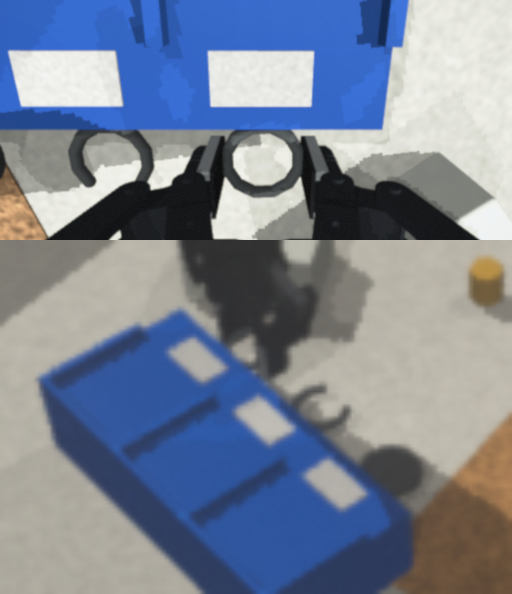

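The ring at (263,160) sits between both pads. I'll draw it out gently.

```bash
python3 -m pendant '-10 2 0 0 0 0 .2;-15 3 0 0 0 0 .2;-15 3 0 0 0 0 .2;0 0 0 0 0 0 .2' 60
python3 - <<'E'
from h import *
o=get_obs();print(o["tool_pos"],o["finger_gap"])
get_image("wrist")
for m in mark_of("wrist","key_eye")[:1]:print(m, w_z(m["pixel"],o,.038))
for m in silhouettes("wrist","key")[:1]:print(m["extent"],m["conf"])
E
```

```text
clock: 5.87
tool_pos: [0.4444, -0.257, 0.0294]
tcp_rot: [-0.635, 0.772, -0.002, -0.0]
contact_force: [-0.5, 0.6, -0.8]
finger_gap: 0.0385
[ 0.44442496 -0.25703089  0.02940439] 0.038523512048458684
[223.5, 124.3, 302.7, 299.0] 0.61
```

```bash
python3 -m pendant '-14.5 4.5 0 0 0 0 .2;-14.5 4.5 0 0 0 0 .2;-14.5 4.5 0 0 0 0 .2;-6 2 0 0 0 0 .2;0 0 0 0 0 0 .2' 60
python3 - <<'E'
from h import *
o=get_obs();print(o["tool_pos"],o["finger_gap"],o["joints"].round(2))
a=get_image("wrist");b=cv2.resize(get_image("scene")[110:220,130:260],(512,433))
for m in silhouettes("wrist","key")[:1]:print(m["extent"],m["conf"])
cv2.imwrite("pics/w4.png",cv2.resize(np.vstack([a[60:330],b]),None,fx=.8,fy=.8)[...,::-1])
E
```

```text
clock: 6.43
tool_pos: [0.3992, -0.2437, 0.0309]
tcp_rot: [-0.636, 0.772, -0.005, 0.001]
contact_force: [0.2, 0.1, -0.4]
finger_gap: 0.0379
[ 0.39922832 -0.24369901  0.03093544] 0.037907495032914684 [-0.83 -0.26 -0.62  1.2   0.    2.51]
[222.9, 25.5, 304.5, 299.3] 0.83
```

View pics/w4.png

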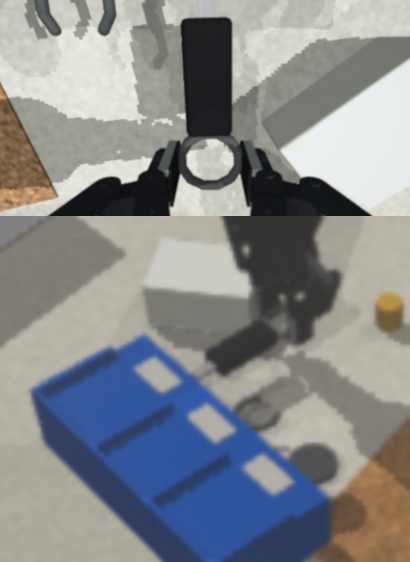

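Key is fully out, level, held by the ring. Now lift, and turn half round on the way to the mat.

```bash
python3 -m pendant '-3 2 10 0 0 0 .2;-3 2 20 0 0 0 .2;0 3 25 0 0 0 .2;0 3 25 0 0 0 .2;0 5 10 0 0 .06 .2;2 10 0 0 0 .12 .2;5 10 0 0 0 .12 .2;5 10 0 0 0 .12 .2;5 10 0 0 0 .12 .2;5 10 0 0 0 .12 .2' 60;python3 -m pendant '5 10 0 0 0 .12 .2;5 10 0 0 0 .12 .2;5 10 0 0 0 .12 .2;5 10 0 0 0 .12 .2;5 10 0 0 0 .12 .2;5 10 0 0 0 .12 .2;5 10 0 0 0 .12 .2;5 10 0 0 0 .12 .2;5 10 0 0 0 .12 .2;5 10 0 0 0 .12 .2' 60
python3 - <<'E'
from h import *
o=get_obs();print(o["tool_pos"],Rn.from_quat(o["tcp_rot"]).as_euler("xyz"),o["joints"].round(2))
E
```

```text
clock: 7.42
tool_pos: [0.4195, -0.1787, 0.1339]
tcp_rot: [0.857, -0.515, 0.008, -0.002]
contact_force: [0.3, 0.1, -0.3]
finger_gap: 0.0375
clock: 8.25
tool_pos: [0.4761, -0.0735, 0.1439]
tcp_rot: [0.996, 0.084, 0.009, -0.006]
contact_force: [0.8, -0.3, -0.0]
finger_gap: 0.0379
[ 0.4761496  -0.07352554  0.14388972] [-3.13038172 -0.01932601  0.16842801] [-0.44 -0.28 -0.42  1.42  0.02  0.96]
```

```bash
python3 -m pendant '3 8 0 0 0 .12 .2;3 8 0 0 0 .12 .2;3 8 0 0 0 .12 .2;3 8 0 0 0 .12 .2;3 8 -5 0 0 .12 .2;3 8 -10 0 0 .12 .2;2 8 -10 0 0 .12 .2;2 8 -10 0 0 .12 .2;0 8 -10 0 0 .08 .2;0 0 0 0 0 0 .2' 60
python3 - <<'E'
from h import *
o=get_obs();print(o["tool_pos"],o["joints"].round(2));print((Rn.from_euler("xyz",[np.pi,0,1.30])*Rn.from_quat(o["tcp_rot"]).inv()).as_rotvec())
E
```

```text
clock: 9.08
tool_pos: [0.5051, 0.0045, 0.1071]
tcp_rot: [0.808, 0.589, 0.009, -0.009]
contact_force: [-1.0, 1.4, -0.9]
finger_gap: 0.0379
[0.50508733 0.00451575 0.1071082 ] [-0.27 -0.18 -0.4   1.35  0.02  0.04]
[-0.02429404  0.00319333  0.03915109]
```

```bash
python3 -m pendant '0 0 -20 -.024 .003 .039 .2;0 0 -25 0 0 0 .2;0 0 -25 0 0 0 .2;0 0 -12 0 0 0 .2;0 0 0 0 0 0 .2;0 0 0 0 0 0 .2' 60
python3 - <<'E'
from h import *
o=get_obs();print(o["tool_pos"]);print((Rn.from_euler("xyz",[np.pi,0,1.30])*Rn.from_quat(o["tcp_rot"]).inv()).as_rotvec())
E
```

```text
clock: 9.58
tool_pos: [0.5089, 0.0034, 0.0293]
tcp_rot: [0.799, 0.601, 0.002, 0.003]
contact_force: [1.0, -0.6, 0.1]
finger_gap: 0.0377
[0.50891316 0.00338663 0.02930844]
[0.00279571 0.00678954 0.01128937]
```

```bash
python3 -m pendant '0 0 -10 0 0 0 .2;0 0 -8 0 0 0 .2;0 0 -4 0 0 0 .2;0 0 0 0 0 0 .2;0 0 0 0 0 0 .2' 60
```

```text
clock: 10.0
tool_pos: [0.512, 0.0021, 0.0101]
tcp_rot: [0.8, 0.599, 0.004, 0.005]
contact_force: [0.1, 0.6, -0.2]
finger_gap: 0.0377
```

```bash
python3 -m pendant '0 0 -4 0 0 0 .2;0 0 0 0 0 0 .2;0 0 0 0 0 0 .2' 60;python3 -m pendant '0 0 0 0 0 0 .7;0 0 0 0 0 0 .7;0 0 0 0 0 0 .7;0 0 0 0 0 0 .7;0 0 0 0 0 0 .7;0 0 30 0 0 0 .7;0 0 35 0 0 0 .7;-20 0 35 0 0 0 .7;-20 0 35 0 0 0 .7;-10 0 0 0 0 0 .7'
python3 - <<'E'
from h import *
o=get_obs();a=get_image("wrist");cv2.imwrite("pics/w5.png",a[...,::-1])
print(o["tool_pos"],(Rn.from_euler("xyz",[np.pi,0,1.30])*Rn.from_quat(o["tcp_rot"]).inv()).as_rotvec())
P={}
for k in("key_eye","key_far","key_handle"):
    for m in mark_of("wrist",k)[:1]:print(k,m["conf"],np.round(m["pixel"]),w_z(m["pixel"],o,.010))
for m in silhouettes("wrist","key")[:1]:
    print(m["extent"],m["conf"]);q=m["pixels"].astype(np.uint8);cv2.imwrite("pics/sil.png",q*255)
get_image("top")
for k in("key_eye","key_far","key_handle"):
    for m in mark_of("top",k)[:1]:print(k,m["conf"],np.round(m["pixel"]),at_z("top",m["pixel"],.010))
E
```

```text
clock: 10.25
tool_pos: [0.5127, 0.0019, 0.0066]
tcp_rot: [0.8, 0.599, 0.004, 0.006]
contact_force: [0.1, 0.7, -0.6]
finger_gap: 0.0381
clock: 11.08
tool_pos: [0.4588, 0.0026, 0.1446]
tcp_rot: [0.8, 0.6, 0.002, 0.004]
contact_force: [1.3, -0.4, 0.6]
finger_gap: 0.0597
[0.45880553 0.00264414 0.14463505] [0.00328616 0.00844876 0.01411127]
key_eye 0.82 [277. 232.] [0.51213843 0.00319709 0.01      ]
key_handle 0.69 [274. 184.] [0.46337404 0.01368993 0.01      ]
[260.9, 125.5, 296.4, 253.2] 0.67
```

View pics/w5.png

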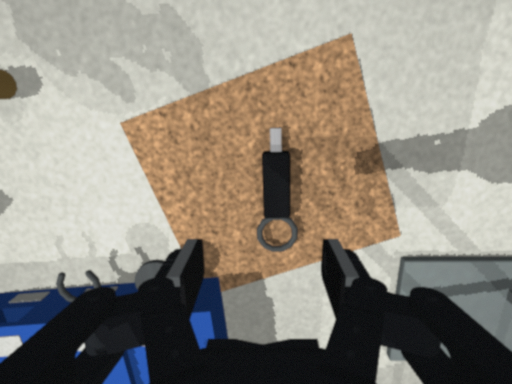

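Key is flat on the mat: eye (277,232), handle centre (277,184), blade end (276,130). Let me work out the regrasp and aim the wrist view at the hook afterwards.

Run:
```python
from h import *
o=get_obs();q=cv2.imread("pics/sil.png",0)>0
H=w_z((276.7,184.5),o,.018);e=w_z((277.2,233),o,.010);b=w_z((276,128),o,.010);d=e-b;y=np.arctan2(d[1],d[0])
print(H,e,"yaw",y,np.linalg.norm(e-H),"from eye",e-.05*np.array([np.cos(y),np.sin(y),0]))
T=e-.05*np.array([np.cos(y),np.sin(y),0])
print((T-o["tool_pos"])*1e3,(Rn.from_euler("xyz",[np.pi,0,y+np.pi/2])*Rn.from_quat(o["tcp_rot"]).inv()).as_rotvec())
```

```text
[0.45697456 0.01736703 0.018     ] [0.50604835 0.00454684 0.01      ] yaw -0.2612610084701419 0.051347776627770195 from eye [0.4577451  0.01746179 0.01      ]
[   0.68704162   14.07554298 -126.74551547] [ 0.00050794 -0.00112979  0.02387518]
```

Run:
```python
from h import *
o=get_obs();a=get_image("wrist");print(o["tool_pos"],o["finger_gap"])
g={}
for k in("key_eye","key_handle"):
    for m in mark_of("wrist",k)[:1]:print(k,m["conf"],np.round(m["pixel"],1),w_z(m["pixel"],o,.010))
for m in silhouettes("wrist","key")[:1]:
    q=m["pixels"];yy,xx=np.nonzero(q);r=cv2.fitLine(np.c_[xx,yy].astype(np.float32),2,0,.01,.01).ravel();print(m["extent"],m["conf"],r)
    p0=r[2:];A,B=w_z(p0-40*r[:2],o,.010),w_z(p0+40*r[:2],o,.010);print(A,B,"yaw",np.arctan2(*(B-A)[1::-1]))
hs=a.astype(int).sum(2)<110
l=cv2.connectedComponentsWithStats(hs.astype(np.uint8))
for s,c in zip(l[2],l[3]):
    if 800<s[4]<6000: print(s,c,w_z(c,o,.018))
```

```text
[0.45705806 0.00338624 0.13674552] 0.05976429682215221
key_eye 0.74 [275.6 237.9] [0.5105991  0.00166296 0.01      ]
key_handle 0.67 [276.6 190.5] [0.46465106 0.01550545 0.01      ]
[259.8, 131.6, 298.0, 260.3] 0.93 [2.0603228e-02 9.9978775e-01 2.7641428e+02 1.9748860e+02]
[0.43470594 0.02292786 0.01      ] [0.51061857 0.00331165 0.01      ] yaw -0.25287360276585796
[ 263  156   28   68 1758] [276.44084187 189.59101251] [0.46146632 0.01587093 0.018     ]
```

```bash
python3 -m pendant '5 12 -20 0 0 .032 .55;0 0 -25 0 0 0 .55;0 0 -25 0 0 0 .55;0 0 -10 0 0 0 .55;0 0 0 0 0 0 .55;0 0 0 0 0 0 .55' 80
python3 - <<'E'
from h import *
o=get_obs();print((np.array([.462,.0152,.004])-o["tool_pos"])*1e3,(Rn.from_euler("xyz",[np.pi,0,1.318])*Rn.from_quat(o["tcp_rot"]).inv()).as_rotvec())
E
```

```text
clock: 12.23
tool_pos: [0.4635, 0.0155, 0.0561]
tcp_rot: [0.79, 0.613, 0.001, 0.001]
contact_force: [-0.1, -0.5, 0.9]
finger_gap: 0.0471
[ -1.4633265   -0.34164687 -52.13422286] [ 0.0015544   0.00276061 -0.00088628]
```

```bash
python3 -m pendant '-1 0 -20 .001 .003 0 .55;-1 0 -20 0 0 0 .55;0 0 -10 0 0 0 .55;0 0 -3 0 0 0 .55;0 0 0 0 0 0 .55;0 0 0 0 0 0 .55' 80
python3 - <<'E'
from h import *
o=get_obs();print((np.array([.462,.0152,.004])-o["tool_pos"])*1e3,(Rn.from_euler("xyz",[np.pi,0,1.318])*Rn.from_quat(o["tcp_rot"]).inv()).as_rotvec())
E
```

```text
clock: 12.73
tool_pos: [0.4662, 0.0139, 0.0093]
tcp_rot: [0.791, 0.612, 0.003, 0.004]
contact_force: [-0.1, 0.2, 0.3]
finger_gap: 0.0469
[-4.20423704  1.25407992 -5.33731734] [ 2.85294469e-03  8.54508405e-03 -1.87933994e-05]
```

```bash
python3 -m pendant '-4 1 -5 .003 .0085 0 .55;0 0 0 0 0 0 .55;-0.5 0 0 0 0.002 0 .55;0 0 0 0 0 0 .55' 80; python3 -m pendant '0 0 0 0 0 0 .1;0 0 0 0 0 0 .1;0 0 0 0 0 0 .1;0 0 0 0 0 0 .1;0 0 0 0 0 0 .1;0 0 0 0 0 0 .1;0 0 0 0 0 0 .1' 80
python3 - <<'E'
from h import *
o=get_obs();print(o["tool_pos"],(Rn.from_euler("xyz",[np.pi,0,1.318])*Rn.from_quat(o["tcp_rot"]).inv()).as_rotvec())
E
```

```text
clock: 13.07
tool_pos: [0.4634, 0.0145, 0.0072]
tcp_rot: [0.791, 0.612, 0.0, 0.001]
contact_force: [0.3, 0.2, -0.2]
finger_gap: 0.0468
clock: 13.65
tool_pos: [0.4639, 0.0144, 0.0081]
tcp_rot: [0.791, 0.612, 0.001, 0.001]
contact_force: [-1.0, -0.3, 0.9]
finger_gap: 0.0236
[0.46393935 0.01441451 0.00813468] [ 0.00087866  0.00214201 -0.00016996]
```

Gripped but a bit high on the handle; I'll regrip 5 mm lower.

```bash
python3 -m pendant '0 0 0 0 0 0 .45;0 0 0 0 0 0 .45;0 0 0 0 0 0 .45;0 0 -5 0 .001 0 .45;-1 0 -4 0 0 0 .45;0 0 0 0 0 0 .45;0 0 0 0 0 0 .45' 80; python3 -m pendant '0 0 0 0 0 0 .1;0 0 0 0 0 0 .1;0 0 0 0 0 0 .1;0 0 0 0 0 0 .1;0 0 0 0 0 0 .1;0 0 0 0 0 0 .1' 80
python3 - <<'E'
from h import *
o=get_obs();print(o["tool_pos"],(Rn.from_euler("xyz",[np.pi,0,1.318])*Rn.from_quat(o["tcp_rot"]).inv()).as_rotvec())
E
```

```text
clock: 14.23
tool_pos: [0.4645, 0.0141, 0.0008]
tcp_rot: [0.79, 0.612, 0.001, 0.002]
contact_force: [-0.3, 0.8, 0.2]
finger_gap: 0.0385
clock: 14.73
tool_pos: [0.4661, 0.0139, 0.0022]
tcp_rot: [0.79, 0.613, 0.002, 0.003]
contact_force: [-0.9, 0.9, 4.7]
finger_gap: 0.024
[0.46606828 0.01388894 0.00223654] [ 0.00200701  0.00725007 -0.00056363]
```

```bash
python3 -m pendant '0 0 20 0 .003 0 .1;-3 0 35 0 .005 0 .1;0 0 40 0 0 0 .1;0 0 40 0 0 0 .1;0 0 40 0 0 0 .1;0 0 40 0 0 0 .1;0 0 40 0 0 0 .1;0 0 10 0 0 0 .1;0 0 0 0 0 0 .1;0 0 0 0 0 0 .1' 80
python3 - <<'E'
from h import *
from scipy.optimize import least_squares
obs=[("top",(105+(u-332)/3,115+v/3)) for u,v in((365,37),(575,72),(568,97),(363,57))]+[("scene",(240+u/3.5,180+v/3.5)) for u,v in((303,178),(160,42),(178,33),(322,165))]
# local corners (x,y): top: upleft=(+,+), upright=(+,-), lowright(-,-), lowleft(-,+)
loc=[(11,56),(11,-56),(-1,-56),(-1,56)]+[(11,56),(11,-56),(-1,-56),(-1,56)]
def f(p,full=False):
    r=[]
    c,s=np.cos(p[2]),np.sin(p[2])
    for (n,px),(a,b) in zip(obs,loc):
        a,b=a/1e3,b/1e3;r.append(proj(n,(p[0]+c*a-s*b,p[1]+s*a+c*b,.291))-px)
    for n,px in(("top",(161.9,154.7)),("scene",(306,235.4))):r.append(.7*(proj(n,(p[0],p[1],.2))-px))
    return np.ravel(r)
s=least_squares(f,[.63,.175,-.27],loss="soft_l1");print(s.x);print(f(s.x).reshape(-1,2).round(1).tolist())
p=s.x;c,sn=np.cos(p[2]),np.sin(p[2])
o=get_obs();print(o["tool_pos"],o["joints"].round(2),(Rn.from_euler("xyz",[np.pi,0,1.318])*Rn.from_quat(o["tcp_rot"]).inv()).as_rotvec())
ims=[]
for n,(x0,y0,w) in(("top",(100,110,140)),("scene",(230,170,140))):
    im=get_image(n)[...,::-1].copy();k=5
    cr=cv2.resize(im[y0:y0+120,x0:x0+w],None,fx=k,fy=k,interpolation=cv2.INTER_CUBIC)
    a=np.linspace(0,np.pi,9);J=[(-19.5,12),(-18,0)]+[(-18*np.cos(t),-34-18*np.sin(t)) for t in a]+[(18,0),(18,40)]
    pts=[proj(n,(p[0]+c*u/1e3,p[1]+sn*u/1e3,.2+z/1e3)) for u,z in J]
    for q in pts: cv2.circle(cr,tuple(np.round((q-[x0-.0,y0])*k+k/2).astype(int)),3,(0,255,0),-1)
    ims.append(cr[:, :700][50:350] if n=="top" else cr[50:350])
    for kk in("key_eye","key_far","key_handle"):
        for m in mark_of(n,kk)[:1]:print(n,kk,m["conf"],np.round(m["pixel"],1))
cv2.imwrite("pics/hk.png",np.vstack(ims))
E
```

```text
clock: 15.57
tool_pos: [0.4541, 0.0159, 0.2706]
tcp_rot: [0.791, 0.612, -0.005, -0.005]
contact_force: [0.3, -0.1, -0.6]
finger_gap: 0.0239
[ 0.63054633  0.17662925 -0.27430412]
[[0.2, -0.6], [-1.3, 0.4], [-0.7, -0.8], [-1.0, -0.3], [0.1, -1.1], [-0.7, -1.3], [-0.8, -1.7], [-0.2, -0.8], [-0.9, 0.9], [-0.6, 0.7]]
[0.45406767 0.01590281 0.27058054] [-0.25 -0.31 -0.22  1.68 -0.    0.  ] [-0.00131705 -0.01473302 -0.00015629]
scene key_eye 0.72 [273.6 138.5]
scene key_far 0.75 [266.5 141.2]
scene key_handle 0.69 [288.5 126. ]
```

View pics/hk.png

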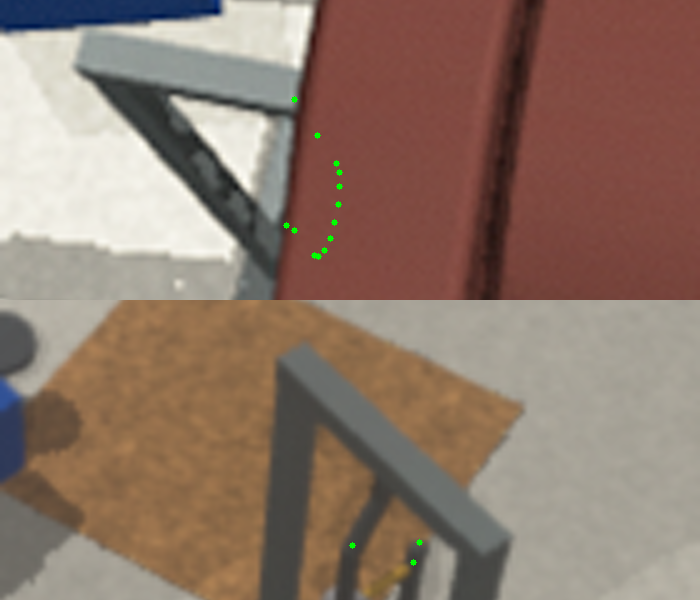

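Overlay fits: the tip dot (419,543) sits on the real tip. Hook at (0.6305,0.1766), yaw −0.274. I'm moving to a pre-position in front of it.

```bash
python3 -m pendant '8 19 -3 0 -.005 -.01 .1;8 19 -3 0 -.005 -.01 .1;8 19 -3 0 0 0 .1;8 19 -4 0 0 0 .1;8 19 -4 0 0 0 .1;8 19 -4 0 0 0 .1;8 19 -4 0 0 0 .1;8 19 -4 0 0 0 .1;8 15 -3 0 0 0 .1;0 0 0 0 0 0 .1' 80; python3 -m pendant '0 0 0 0 0 0 .1;0 0 0 0 0 0 .1' 80
cat > k.py <<'E'
from h import *
h=np.array([.6305,.1766,.2]);yw=-.274;Rh=Rn.from_euler("z",yw).as_matrix()
o=get_obs();R=Rn.from_quat(o["tcp_rot"])
Rk=R.as_matrix()@Rn.from_euler("xyz",[np.pi,0,np.pi/2]).as_matrix().T
far=o["tool_pos"]+Rk@[.0635,0,.008]
print("tool",o["tool_pos"].round(4),"J",o["joints"].round(2),"F",o["contact_force"].round(1),"gap",o["finger_gap"].round(4))
print("far in hook mm",(Rh.T@(far-h)*1e3).round(1),"rotfix",(Rn.from_euler("xyz",[np.pi,0,yw+np.pi/2])*R.inv()).as_rotvec().round(4))
for n in("scene","top"):
  get_image(n)
  for kk,l in(("key_eye",.046),("key_far",.0635),("key_handle",-.004)):
    for m in mark_of(n,kk)[:1]:print(n,kk,round(m["conf"],2),"seen-pred px",(np.array(m["pixel"])-proj(n,o["tool_pos"]+Rk@[l,0,.008])).round(1))
  for m in mark_of(n,"hook_mouth")[:1]:print(n,"mouth",round(m["conf"],2),(np.array(m["pixel"])-proj(n,h)).round(1))
E
python3 k.py
```

```text
clock: 16.8
tool_pos: [0.5263, 0.1905, 0.2317]
tcp_rot: [0.798, 0.603, -0.004, -0.004]
contact_force: [0.2, -0.0, -0.6]
finger_gap: 0.0239
clock: 16.97
tool_pos: [0.5256, 0.1909, 0.2305]
tcp_rot: [0.798, 0.603, -0.005, -0.004]
contact_force: [-1.1, 0.4, -0.2]
finger_gap: 0.0241Traceback (most recent call last):
  File "k.py", line 6, in <module>
    print("tool",o["tool_pos"].round(4),"J",o["joints"].round(2),"F",o["contact_force"].round(1),"gap",o["finger_gap"].round(4))
                                                                                                       ^^^^^^^^^^^^^^^^^^^^^
AttributeError: 'float' object has no attribute 'round'
```

```bash
sed -i 's/o\["finger_gap"\].round(4)/o["finger_gap"]/' k.py; python3 k.py
```

```text
tool [0.5256 0.1909 0.2305] J [ 0.11 -0.   -0.02  1.57  0.    0.39] F [-1.1  0.4 -0.2] gap 0.024081651265630628
far in hook mm [-41.2 -14.7  37.7] rotfix [-0.0009 -0.0133  0.0015]
scene key_eye 0.88 seen-pred px [-2.   0.2]
scene key_far 0.72 seen-pred px [-1.1  3.6]
scene key_handle 0.77 seen-pred px [-3.6 -2.6]
scene mouth 0.85 [-1.7  0.8]
top key_eye 0.95 seen-pred px [-0.8 -1.9]
top key_far 0.83 seen-pred px [ 2.2 -3.4]
top key_handle 0.58 seen-pred px [-1.5 -3.5]
top mouth 0.93 [-0.9 -2.7]
```

```bash
python3 -m pendant '4 14 0 0 -.013 0 .1;0 0 0 0 0 0 .1;12 -3 0 0 0 0 .1;12 -3.3 0 0 0 0 .1;9 -2.5 0 0 0 0 .1;0 0 0 0 0 0 .1;0 0 0 0 0 0 .1;0 0 0 0 0 0 .1' 80; python3 k.py
```

```text
clock: 18.13
tool_pos: [0.5632, 0.1947, 0.2314]
tcp_rot: [0.798, 0.603, -0.0, -0.0]
contact_force: [-0.3, 0.9, -0.6]
finger_gap: 0.0244
tool [0.5632 0.1947 0.2314] J [0.11 0.09 0.08 1.56 0.   0.39] F [-0.3  0.9 -0.6] gap 0.02444956458822891
far in hook mm [-6.2 -0.9 39.4] rotfix [-0.0003 -0.0003  0.0015]
scene key_eye 0.69 seen-pred px [-100.  -22.]
scene key_far 0.8 seen-pred px [-2.1  1.9]
scene key_handle 0.89 seen-pred px [-1.2  1.6]
scene mouth 0.6 [ 0.5 -0.3]
top key_eye 0.88 seen-pred px [-3.9 -0.4]
top key_far 0.62 seen-pred px [ 2.2 -5.6]
top key_handle 0.87 seen-pred px [-1.6  0.9]
top mouth 0.79 [ 1.7 -1.8]
```

```bash
python3 -m pendant '0 0 -8 0 0 0 .1;0 0 -8 0 0 0 .1;0 0 -8 0 0 0 .1;0 0 -3 0 0 0 .1;0 0 0 0 0 0 .1;0 0 0 0 0 0 .1' 80; python3 k.py | head -2
python3 - <<'E'
from h import *
ims=[]
for n,(x0,y0) in(("top",(120,110)),("scene",(250,170))):
    ims.append(cv2.resize(get_image(n)[y0:y0+90,x0:x0+120],(600,450),interpolation=cv2.INTER_CUBIC)[75:375])
cv2.imwrite("pics/in.png",np.vstack(ims)[...,::-1])
E
```

```text
clock: 19.13
tool_pos: [0.5627, 0.195, 0.2003]
tcp_rot: [0.797, 0.603, -0.0, -0.001]
contact_force: [-1.4, -1.1, 0.1]
finger_gap: 0.024
tool [0.5627 0.195  0.2003] J [0.11 0.09 0.02 1.51 0.   0.39] F [-1.4 -1.1  0.1] gap 0.02399414629449415
far in hook mm [-6.7 -0.7  8.2] rotfix [-0.0003 -0.0014  0.0012]
```

View pics/in.png

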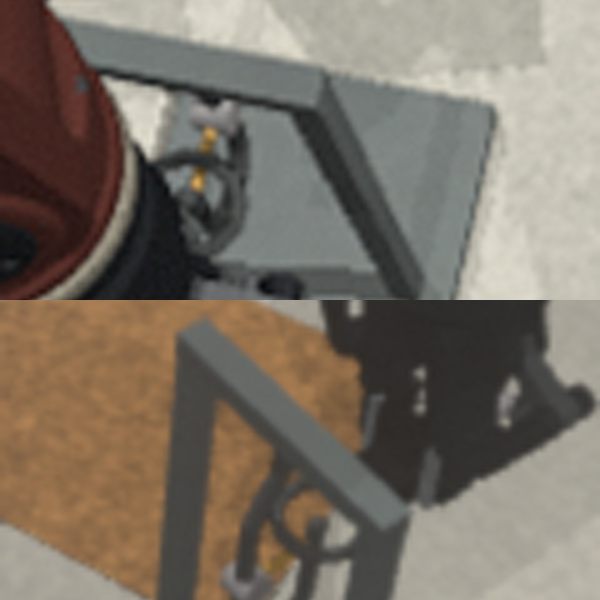

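In both views the hook tip (scene (318,520), top (195,205)) is up through the ring and the far bar lies across the gate. Now I push down.

```bash
python3 -m pendant '0.5 0 -7 0 0 0 .1;0 0 -7 0 0 0 .1;0 0 -7 0 0 0 .1;0 0 -4 0 0 0 .1;0 0 0 0 0 0 .1' 80; python3 k.py
```

```text
clock: 20.15
tool_pos: [0.5642, 0.1952, 0.1746]
tcp_rot: [0.797, 0.603, 0.001, 0.0]
contact_force: [-1.8, 1.3, 1.3]
finger_gap: 0.0241
tool [0.5642 0.1952 0.1746] J [ 0.11  0.09 -0.02  1.46  0.    0.39] F [-1.8  1.3  1.3] gap 0.024118774207382395
far in hook mm [ -5.4  -0.1 -17.3] rotfix [-0.0009  0.002   0.001 ]
scene key_eye 0.44 seen-pred px [-1.6  1.3]
scene key_far 0.68 seen-pred px [0.  3.9]
scene key_handle 0.48 seen-pred px [-1.7  2.9]
scene mouth 0.84 [0.  1.9]
top key_eye 0.68 seen-pred px [-2.1  0.5]
top key_far 0.75 seen-pred px [-2.1 -2.1]
top key_handle 0.71 seen-pred px [-3.4 -4.3]
top mouth 0.79 [-1.2 -2.1]
```

```bash
python3 -m pendant '0 0 -7 0 0 0 .1;0 0 -7 0 0 0 .1;0 0 -6 0 0 0 .1;0 0 -1 0 0 0 .1;0 0 0 0 0 0 .1' 80; python3 k.py
```

```text
clock: 21.07
tool_pos: [0.5669, 0.1946, 0.1535]
tcp_rot: [0.798, 0.603, 0.003, 0.002]
contact_force: [0.3, -0.3, 0.2]
finger_gap: 0.024
tool [0.5669 0.1946 0.1535] J [ 0.11  0.09 -0.06  1.41 -0.    0.39] F [ 0.3 -0.3  0.2] gap 0.023972301965906773
far in hook mm [ -2.7  -0.  -38.1] rotfix [-0.0001  0.0082  0.0018]
scene key_eye 0.62 seen-pred px [-2.7 -0.9]
scene key_far 0.45 seen-pred px [-0.2  3.7]
scene key_handle 0.55 seen-pred px [-2.4  1.4]
scene mouth 0.78 [ 1.3 -1.1]
top key_eye 0.94 seen-pred px [-0.8 -1.3]
top key_far 0.56 seen-pred px [-1.4 -1.8]
top key_handle 0.9 seen-pred px [-2.3 -1.8]
top mouth 0.83 [ 0.8 -0.9]
```

```bash
cat > g.py <<'E'
from h import *
h=np.array([.6305,.1766,.2]);Rh=Rn.from_euler("z",-.274).as_matrix()
for n in("scene","top"):
  im=get_image(n).astype(int)
  for m in silhouettes(n,"gate")[:1]:
    y,x=np.nonzero(m["pixels"]);print(n,"gate sil",round(m["conf"],2),len(x),[round(x.mean(),1),round(y.mean(),1)])
  br=(im[...,0]-im[...,2]>70);P=proj(n,h).round().astype(int);y,x=np.nonzero(br[P[1]-18:P[1]+19,P[0]-14:P[0]+15]);print(" brass",len(x),x.mean()+P[0]-14,y.mean()+P[1]-18)
  for a in(0,.6,1.2):print("  pred",a,proj(n,h+Rh@[.013-.016*np.cos(a),0,-.016*np.sin(a)]).round(1))
E
python3 g.py
```

```text
scene gate sil 0.58 5136 [np.float64(293.7), np.float64(272.6)]
 brass 124 296.55645161290323 229.41129032258064
  pred 0 [306.3 235.6]
  pred 0.6 [304.8 239. ]
  pred 1.2 [301.7 242.6]
 brass 15 160.06666666666666 157.0
  pred 0 [160.3 157.6]
  pred 0.6 [161.7 157.6]
  pred 1.2 [163.3 154.7]
```

Force is back to zero at −38 mm and the brass pixels match a shut gate, so I release and retreat.

```bash
python3 -m pendant '0 0 0 0 0 0 .7;0 0 0 0 0 0 .7;0 0 0 0 0 0 .7;0 0 0 0 0 0 .7;0 0 0 0 0 0 .7;-5 1.5 10 0 0 0 .7;-15 4 15 0 0 0 .7;-25 7 20 0 0 0 .7;-25 7 20 0 0 0 .7;-25 7 20 0 0 0 .7'; python3 -m pendant '-30 -10 10 0 0 0 .7;-20 -30 10 0 0 0 .7;0 -38 0 0 0 0 .7;0 -38 0 0 0 0 .7;0 -38 0 0 0 0 .7;0 -38 0 0 0 0 .7;0 -38 0 0 0 0 .7;0 0 0 0 0 0 .7;0 0 0 0 0 0 .7;0 0 0 0 0 0 .7'
for i in 1 2 3 4; do python3 -m pendant '0 0 0 0 0 0 .7;0 0 0 0 0 0 .7;0 0 0 0 0 0 .7;0 0 0 0 0 0 .7;0 0 0 0 0 0 .7;0 0 0 0 0 0 .7;0 0 0 0 0 0 .7;0 0 0 0 0 0 .7;0 0 0 0 0 0 .7;0 0 0 0 0 0 .7' >/dev/null; done
python3 g.py
python3 - <<'E'
from h import *
o=get_obs();print(o["clock"],o["tool_pos"])
ims=[]
for n,(x0,y0,w) in(("scene",(250,180,110)),("top",(110,110,110))):
    ims.append(cv2.resize(get_image(n)[y0:y0+130,x0:x0+w],None,fx=3.6,fy=3.6,interpolation=cv2.INTER_CUBIC))
    for kk in("key_eye","key_far","key_handle","fork_handle","paddle_handle"):
        for m in mark_of(n,kk)[:1]:print(n,kk,round(m["conf"],2),np.round(m["pixel"]))
cv2.imwrite("pics/end.png",np.hstack(ims)[...,::-1])
E
```

```text
clock: 22.6
tool_pos: [0.4682, 0.2199, 0.2389]
tcp_rot: [0.799, 0.602, 0.0, 0.001]
contact_force: [-0.0, 1.3, 1.2]
finger_gap: 0.0598
clock: 23.43
tool_pos: [0.4084, -0.0156, 0.2751]
tcp_rot: [0.797, 0.604, 0.008, 0.008]
contact_force: [-0.5, 1.3, -0.9]
finger_gap: 0.06
 brass 143 297.86713286713285 231.5034965034965
  pred 0 [306.3 235.6]
  pred 0.6 [304.8 239. ]
  pred 1.2 [301.7 242.6]
 brass 23 160.0 157.0
  pred 0 [160.3 157.6]
  pred 0.6 [161.7 157.6]
  pred 1.2 [163.3 154.7]
26.9667 [ 0.40836619 -0.01000297  0.27578064]
scene key_eye 0.77 [302. 254.]
scene key_far 0.83 [304. 250.]
scene key_handle 0.54 [297. 266.]
scene fork_handle 0.5 [197. 183.]
scene paddle_handle 0.43 [213. 196.]
top key_eye 0.57 [168. 165.]
top key_far 0.73 [167. 160.]
top key_handle 0.77 [169. 170.]
```

View pics/end.png

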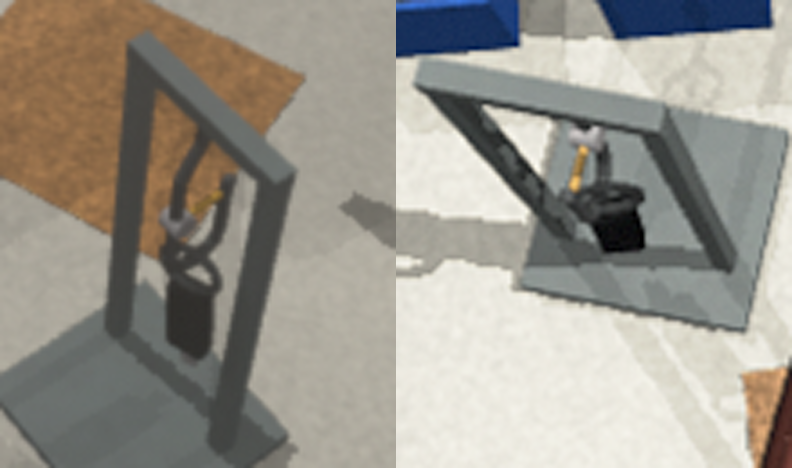

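The key hangs from the bowl (scene (190,300)) with the gate bar shut across the mouth (207,205). I'll let it settle, check it's still, and hand in.

```bash
for i in 1 2 3; do python3 -m pendant '0 0 0 0 0 0 .7;0 0 0 0 0 0 .7;0 0 0 0 0 0 .7;0 0 0 0 0 0 .7;0 0 0 0 0 0 .7;0 0 0 0 0 0 .7;0 0 0 0 0 0 .7;0 0 0 0 0 0 .7;0 0 0 0 0 0 .7;0 0 0 0 0 0 .7' >/dev/null; done
python3 - <<'E'
from h import *
h=np.array([.6305,.1766,.2]);Rh=Rn.from_euler("z",-.274).as_matrix()
a=get_image("scene").astype(int);q={k:("scene",mark_of("scene",k)[0]["pixel"]) for k in("key_far","key_handle")}
get_image("top");t={k:("top",mark_of("top",k)[0]["pixel"]) for k in q}
b=get_image("scene").astype(int);print("motion px",(abs(a-b)[230:290,280:320].sum(2)>60).sum())
X={k:tri([q[k],t[k]]) for k in q}
print((Rh.T@(X["key_far"]-h)*1e3).round(1)); d=X["key_far"]-X["key_handle"];print("lean",np.arccos(d[2]/np.linalg.norm(d)),np.linalg.norm(d))
print(get_obs()["clock"]);job_done()
E
```

```text
motion px 0
[  2.1  -2.9 -49.9]
lean 0.09419511457405709 0.058891342425968544
30.4167
the job is handed in; nothing more can be done
```

The key is hanging from the snap hook with the gate shut behind it, and I handed the job in at about 30 s.

**What I did:** I took the key by its ring out of the rack, turned it half round and laid it flat on the mat. Then I let go, regripped it by the handle at 80 N, pushed the eye over the hook tip and released it.

**Last checks:**
- **Position:** the middle of the far bar is at (2, −3, −50) mm in the hook frame, inside the allowed box.
- **Hang:** the key leans about 0.09 rad from vertical, and no motion showed between two pictures.
- **Gate:** in the top camera the brass pixels match a shut gate. The scene camera gave no usable reading because the background interfered: its gate outline and brass pixels did not match. In the final picture the gate looks shut.
- **Other tools:** I did not check the fork and paddle positions precisely at the end. The scene camera's marks for them still lie on the rack, close to where they were at the start. Those marks had low confidence, and the top camera found neither.

**What went wrong:** on the first descent the gripper came down about 12 mm off to the side, and the sensor read about 97 N in all. That is under the 120 N wrist limit. It was probably a finger on the ring, but I did not rule out the arm or gripper body, for which the limit is 40 N. I backed off, and the key had not shifted visibly. I also closed on the handle a little too high the first time, so I opened and regripped 5 mm lower.

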